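# Prop the tea box's lid on its stay to air it

## Robot

A 6-joint arm with a two-finger parallel gripper is mounted at the origin on a cart in front of the work surface, level with it; the furniture and walls round the work are solid. World frame = base frame: x ahead of the robot, y to its left, z up, the work surface at z = 0. Lengths are in mm, angles in rad, forces in N, time in s.
With the tool pointing down it reaches from about 400 to 925 mm from the base axis. Payload 12.5 kg.
Tool frame: the origin (TCP) lies at the centre of the arm's flange, where the gripper is bolted on; the fingertips stand 190 mm ahead of it and the grasp point (between the pads) lies 171 mm ahead of it; z points along the fingers, y is the line along which they close (so a half turn about z gives the same grasp; the last joint's range is limited). The gripper opens to 95 mm and grips with 3 to 60 N. Pads are 20 mm wide; open, the fingers measure 119 mm over their backs; the gripper's body (75 mm by 180 mm) begins 59 mm behind the grasp point.
Start: joints at [1.098, 0.491, 1.559, -0, 1.092, -0.106], TCP at [224.12, 583.434, 404.761] pointing down, gripper open.
Joint ranges: [-3.1, 3.1], [-0.84, 2.19], [0.05, 2.79], [-1.13, 4.28], [0.06, 2.93], [-2.69, 2.69]. Speed limits (rad/s): [2.22, 2.22, 2.79, 3.14, 3.14, 3.14].

## Interface

Orientations are given as [roll, pitch, yaw] about the fixed x, y, z axes, in that order (R = Rz(yaw) Ry(pitch) Rx(roll)).
In Python, from cell import env, read_camera, search_frame, cut_out gives the robot as it stands. The module is installed in compiled form; this text tells all that it offers.
- The arm moves only by the tool move_arm, never from a script. Its argument "commands" is a list of rows, each a list of 3 entries, a list of its own where there are three numbers: the shift along the world's x, y, z normalised to -1 to 1, where 1 is 0.03 m, then the turn about the world's z normalised to -1 to 1, where 1 is 0.08 rad, then the opening, from -1 (shut) to 1 (fully open), so that 0 is half open. A call has 1 to 20 rows; each row shifts and turns the commanded pose from where the row before left it; what a row does not reach is not made up. A row lasts 1/12 s, in which the tool goes at most 41.7 mm and 7.16 degrees, less where a joint would pass 70% of its speed; a pose out of reach is approached as far as the arm can. A call with a number of a shift or a turn outside -1 to 1 is refused whole. A call with a gripper value outside its range is refused whole. The fingers move at their own pace and stop on an object; the grip force is fixed at half the most. Time passes only in rows, so rows that do not move let the fingers close. It gives the time, the measured TCP pose, the force, the opening and the grip force at its end, in the units of the state.
- env.state(): the state, without advancing time (a new reading comes with each control period).
- read_camera(name): name is "scene" or "top" or "wrist"; returns a dict with "image" (420x560x3 uint8, red, green, blue), "fx", "fy", "cx", "cy" (pixels), "D" ([k1, k2, p1, p2, k3] as OpenCV has them; the pictures are not rectified), "rvec" (rotation vector, rad) and "tvec" (3), from world to camera coordinates, as OpenCV has them. Camera axes: x right, y down, z forward; pixel columns grow to the right and rows downward; lengths in mm; the calibration is good to about 2 mm. A picture is of the moment at which its call begins. There is no depth.
- env.job_done(): hands the job in; it is judged then, once.
Trained networks look in a picture, given as the dict that the camera call returned (one of the last four; its "shot" number tells which), for a name from the list of things; names that differ only in an ending like _2 or _b are one class to them, and where a whole thing is asked for, a point or a joint stands for the part that bears it (a point fixed in the world has none). Each returns a list of dicts, best first, with "confidence" (0 to 1); they miss things now and then, are a little off and sometimes report something else, mostly with a low value. They report only what shows in the picture. A call takes as long as a camera call.
- search_frame(thing, picture): "at" ([column, row] in pixels, amid what is visible of it).
- cut_out(thing, picture): "region" (420x560 bool, what is visible of it) and "at" ([column, row] in pixels, amid what is visible of it).
The state is a dict: "t": time; "joints": joint angles; "qvel": joint speeds; "tau": joint torques, N m; "eef_pos": TCP position; "tcp_rot": TCP orientation; "ft_force": force on the tool from outside, world axes, zero at the start; "moment": the same for the moment, N m; "opening": opening from 0.0 (shut) to 1.0 (fully open); "grip_force": force on a finger pad.
Only numpy, scipy, OpenCV 4.12 (cv2) and the standard library are available. Lean on these libraries where they do the work, as an engineer would, in place of code of your own. Each camera call takes 0.05 s, during which the arm holds its last target. There are 200 camera calls.

## Task

The washed tea box should dry with its lid ajar. Flip its metal stay up off the front wall, until it stands upright against its stop, then tip the leaning lid forward so that it comes to rest on the stay's tip, and leave it propped like that. Do not shove the jam jar that stands nearby.

Things in the scene. Friction and masses are not known exactly. Their poses are not given: they have to be found in the camera images.
- tea_box: Open wooden tea box, fixed, 130 deep (its x) x 200 wide (its y), walls 8 thick; back (+x) and end walls 70 high, front wall (centre plane x = -61) only 48. Origin: centre of the underside, z up. It stands sideways: front (-x) roughly to the robot's left, hinge side to the right, +y roughly away from the robot. The stay lies along the front wall's top, the lid is hinged on the back wall.
- stay (a joint): Steel bar 10 wide (x) x 8 thick, turning about the box's x at pivot (-61, -40, 56) in the box's frame, between small steel cheeks. 0: flat along +y just over the front wall, free on both sides. Grows as the tip swings up (1.57 = upright) and over to the stop at 1.69, leaning to -y. Turns lightly; stays put when left near upright, falls back if released below about 1.
- lid (a joint): Wooden board 10 thick, 200 wide, 165 from hinge to free edge, 0.3 kg, hinged along y at (65, 0, 71) in the box's frame, a line in its underside. 0 closed (level, reaching to -x), 1.57 upright, 1.9 leaning back on its stop (as it starts). Damped: pushed forward past upright it sinks by itself in a few seconds, to rest on the raised stay's tip at about 0.55, or to 0 if the stay is down.
- stay_tip (a point): Centre line of the stay's rounded free tip, 90 mm from its pivot: at (-61, 50, 56) in the box's frame while the stay lies flat; about 145 mm above the worktop when it is up.
- jam_jar: Bystander: a jam jar with a pale lid, 69 across x 99 high, loose, standing to the left of the box. Origin: centre of the underside.

How it is judged (in metres and radians):
On the way:
1. the stay is flipped up to its stop, while the lid still stands open (value of joint stay above 1.45 rad and value of joint lid above 0.8 rad), for 0.2 s.
At the end, for the whole second after the job is handed in: The stay is up, within 14 degrees of its stop (joint above 1.45) and the lid rests still on its tip (joint 0.47 to 0.65, slower than 0.03 rad/s) (value of joint stay above 1.45 rad and value of joint lid between 0.47 and 0.65 rad and velocity of joint lid between -0.03 and 0.03 rad/s); the robot touches nothing.
It fails at once if the jam jar is shoved more than 4 cm (distance of jam_jar from where it was at the start of the episode above 0.04 m).
It also fails if it takes over 48 s, if anything falls off the work surface, if the arm or the gripper's body presses on something with over 40 N, if the wrist force passes 120 N, or if a joint passes its speed limit or range.

## Working session

There is one attempt and no reset: what is moved stays moved. The work goes in short steps, Python scripts to look and compute and a tool call to move; the robot and the scene stay as the last step left them, time stands still between calls to the robot, and variables do not carry over. Pictures are saved under pics/ and viewed, at most 10 in all, crops included, and the job is handed in when it is done.

Besides the shell and the picture viewer there is one more tool, called as name(argument=value, ...), one argument or row to a line, values as JSON. move_arm: Moves the arm, as the interface text tells. Its arguments: {"type":"object","properties":{"commands":{"type":"array","items":{"type":"array"}}},"required":["commands"]}

```bash
mkdir -p pics
python3 - <<'E'
from cell import env, read_camera, search_frame, cut_out
import cv2,numpy as np,pickle
ims=[]
for n in ("scene","top"):
    p=read_camera(n); cv2.imwrite(f"pics/{n}0.png",p["image"][:,:,::-1]); pickle.dump(p,open(f"{n}.pkl","wb"))
    R=cv2.Rodrigues(np.array(p["rvec"],float))[0]; print(n,p["fx"],-R.T@np.array(p["tvec"]).ravel(),R[2])
    for t in ("tea_box","stay","lid","stay_tip","jam_jar"):
        print(t,[(d["at"],round(d["confidence"],2)) for d in search_frame(t,p)[:2]])
s=env.state();print(s)
E
```

```text
scene 482.94277943459696 [ 280.60171436 -312.53040591  777.87607055] [ 0.18055369  0.53505424 -0.82529833]
tea_box [([299.3, 234.8], 0.84)]
stay []
lid [([316.7, 245.4], 0.83), ([300.5, 234.1], 0.67)]
stay_tip [([288.4, 199.5], 0.57)]
jam_jar [([232.4, 132.2], 0.88), ([300.8, 237.3], 0.39)]
top 404.53739396272505 [347.97624897 155.63139438 929.04243556] [ 0.11815105 -0.03394974 -0.99241511]
tea_box [([316.8, 203.7], 0.93)]
stay [([264.6, 199.9], 0.7)]
lid [([344.6, 201.0], 0.92)]
stay_tip []
jam_jar [([167.8, 224.4], 0.97)]
{'t': 0.6, 'joints': array([ 1.09838633e+00,  4.90891362e-01,  1.55889754e+00, -1.33454713e-05,
        1.09169064e+00, -1.05600728e-01]), 'qvel': array([-6.32640830e-04, -4.54103895e-06,  1.45936695e-03, -3.33707949e-04,
        8.60518779e-06,  3.74298748e-04]), 'tau': array([-1.36538068e-05, -6.12205839e+01, -2.58368129e+01,  6.93488773e-02,
        4.44998208e-02, -1.18878748e-05]), 'eef_pos': array([224.12915913, 583.42998683, 404.76715999]), 'tcp_rot': array([3.14148142e+00, 2.36999552e-05, 2.77478953e+00]), 'ft_force': array([ 0.02520748,  0.81443808, -0.31418385]), 'moment': array([ 0.03642461, -0.01878496,  0.01022257]), 'grip_force': 0.0, 'opening': 1.0004212775395322}
```

View pics/top0.png

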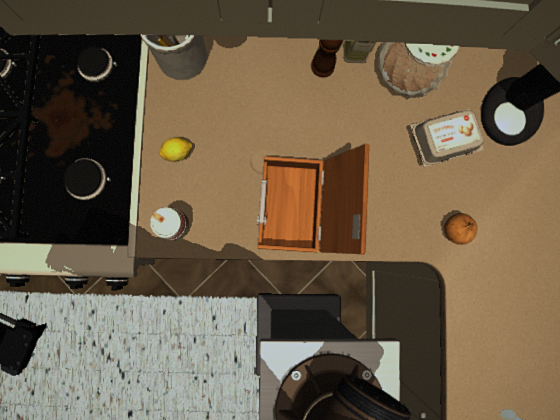

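View pics/scene0.png

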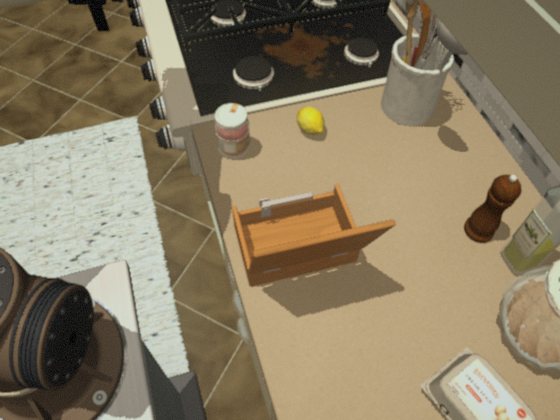

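Run:
```python
import cv2,numpy as np
a=cv2.imread("pics/top0.png")[140:265,240:380]; b=cv2.imread("pics/scene0.png")[175:290,225:400]
a=cv2.resize(a,None,fx=4.2,fy=4.2,interpolation=2);b=cv2.resize(b,None,fx=4.5,fy=4.5,interpolation=2)
cv2.imwrite("pics/topc.png",a);cv2.imwrite("pics/scenec.png",b)
```

```text
(no output)
```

View pics/topc.png

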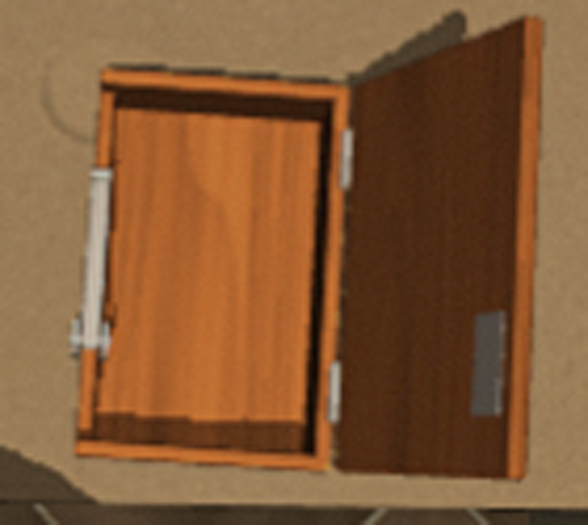

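View pics/scenec.png

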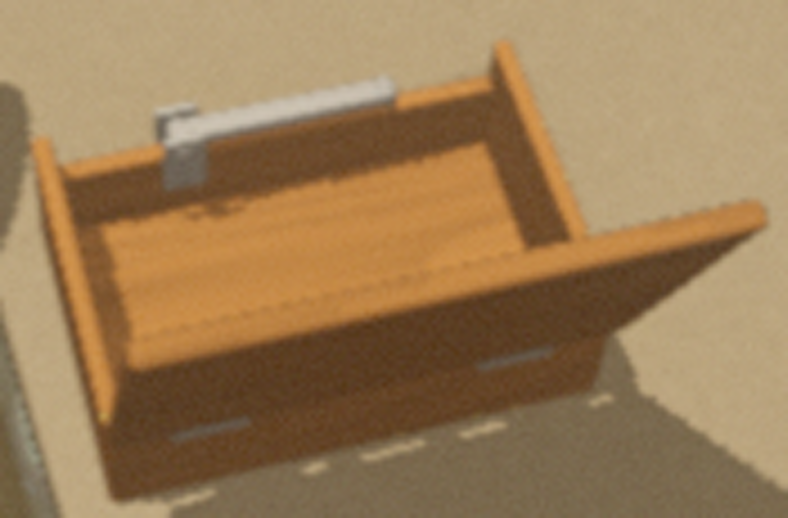

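```bash
cat > h.py <<'E'
import cv2,numpy as np,pickle
from scipy.optimize import least_squares
def proj(p,P): return cv2.projectPoints(np.array(P,float).reshape(-1,3),np.array(p["rvec"],float),np.array(p["tvec"],float),np.array([[p["fx"],0,p["cx"]],[0,p["fy"],p["cy"]],[0,0,1]]),np.array(p["D"],float))[0][:,0]
def b2w(v,P):
    c,s=np.cos(v[2]),np.sin(v[2]); P=np.array(P,float).reshape(-1,3)
    return np.c_[v[0]+c*P[:,0]-s*P[:,1],v[1]+s*P[:,0]+c*P[:,1],P[:,2]]
def ray(p,uv,z):
    f=lambda q: (proj(p,[q[0],q[1],z])-uv).ravel()
    return least_squares(f,[500,150]).x
E
python3 - <<'E'
from h import *
T=pickle.load(open("top.pkl","rb"));S=pickle.load(open("scene.pkl","rb"))
tb=[(-65,100,70),(-65,-100,70),(65,-100,70),(65,100,70)];tp=[(264,156.2),(258.1,248.3),(317.6,251.7),(323.1,161)]
sb=[(-65,-100,70),(-65,100,70),(65,-100,0),(65,100,0)];sp=[(233.4,205.7),(336.1,183.9),(250.6,286.1),(357.7,261.2)]
f=lambda v:np.r_[(proj(T,b2w(v,tb))-tp).ravel(),(proj(S,b2w(v,sb))-sp).ravel()]
r=least_squares(f,[500,200,-1.57]);print(r.x,r.fun.round(1)); v=r.x;np.save("box.npy",v)
for n,P in dict(pivot=(-61,-40,56),tip=(-61,50,56),tipup=(-61,-40-90*np.sin(.12),146),hinge0=(65,0,71),lidedge=(65+165*np.sin(.33),0,71+156),lidend=(65+165*np.sin(.33),-100,71+156),lidfar=(65+54,100,227)).items(): print(n,b2w(v,P).round(0))
print(proj(T,b2w(v,(-61,52,60))),proj(S,b2w(v,(-61,52,60))))
print("jar",ray(T,(167.8,221),99),ray(S,(232.4,118),99))
E
```

```text
[452.46310142  98.38081199  -1.61513537] [-0.2 -0.8 -0.3 -0.3  1.4 -0.1  0.2 -1.6 -2.1 -0.6  2.  -1.3 -1.2  1.1
 -0.9  0.2]
pivot [[415. 161.  56.]]
tip [[505. 157.  56.]]
tipup [[404. 162. 146.]]
hinge0 [[450.  33.  71.]]
lidedge [[447. -20. 227.]]
lidend [[347. -16. 227.]]
lidfar [[547. -25. 227.]]
[[264.19327435 178.12521926]] [[313.4410017  192.79568192]]
jar [406.89205862 352.77511864] [405.19597257 345.98144181]
```

move_arm(
  commands=[
    [[0.585, -0.944, 0], 0.27, 1],
    [[0.585, -0.944, 0], 0.27, 1],
    [[0.585, -0.944, 0], 0.27, 1],
    [[0.585, -0.944, 0], 0.27, 1],
    [[0.585, -0.944, 0], 0.27, 1],
    [[0.585, -0.944, 0], 0.27, 1],
    [[0.585, -0.944, 0], 0.27, 1],
    [[0.585, -0.944, 0], 0.27, 1],
    [[0.585, -0.944, 0], 0.27, 1],
    [[0.585, -0.944, 0], 0.27, 1],
    [[0.585, -0.944, 0], 0.27, 0],
    [[0.585, -0.944, 0], 0.27, 0],
    [[0.585, -0.944, 0], 0.27, 0],
    [[0.585, -0.944, 0], 0.27, 0],
    [[0.585, -0.944, 0], 0.27, 0],
    [[0, 0, -1], 0, 0],
    [[0, 0, -1], 0, 0],
    [[0, 0, 0], 0, 0],
    [[0, 0, 0], 0, 0],
  ],
)

```text
t: 2.18
eef_pos: [487.5, 158.6, 344.4]
tcp_rot: [-3.141, -0.003, 3.099]
ft_force: [1.2, -0.6, 0.2]
opening: 0.51
grip_force: 0.0
```

Run:
```python
from cell import *; from h import *
p=read_camera("wrist"); v=np.load("box.npy");s=env.state();print(s["eef_pos"],s["tcp_rot"],s["opening"])
im=p["image"][:,:,::-1].copy()
q=proj(p,b2w(v,[(-61,-40,60),(-61,50,60),(-65,100,70),(-65,-100,70)]));print(q)
for a in q: cv2.circle(im,tuple(int(round(k)) for k in a),3,(0,255,0),1)
for t in("stay","stay_tip"):print([(d["at"],d["confidence"]) for d in search_frame(t,p)[:2]])
cv2.imwrite("pics/w1.png",im)
```

```text
[487.63737134 158.86724963 345.55375652] [ 3.14151227e+00 -1.06935635e-04  3.09903838e+00] 0.5013353142749299
[[275.88379316 133.79663196]
 [275.79936971 231.05096739]
 [279.87811283 282.84960731]
 [281.03923195  56.7467529 ]]
[([275.3, 175.3], 0.82)]
[([275.9, 179.8], 0.82)]
```

View pics/w1.png

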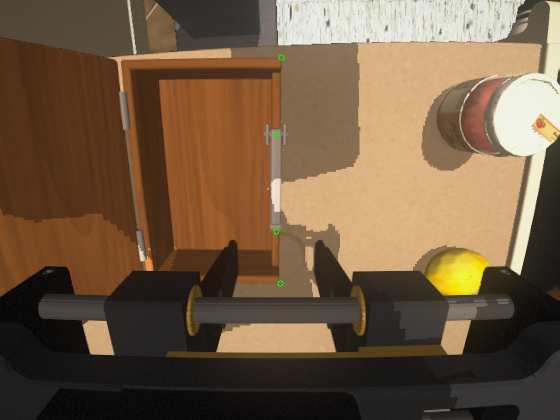

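Model points land on the pivot (276,134), tip (276,231) and box corners, so the pose holds. Descending and gripping.

move_arm(
  commands=[
    [[0, 0, -1], 0, 0],
    [[0, 0, -1], 0, 0],
    [[0, 0, -1], 0, 0],
    [[0, 0, -0.48], 0, 0],
    [[0, 0, 0], 0, 0],
    [[0, 0, 0], 0, -1],
    [[0, 0, 0], 0, -1],
    [[0, 0, 0], 0, -1],
    [[0, 0, 0], 0, -1],
    [[0, 0, 0], 0, -1],
    [[0, 0, 0], 0, -1],
    [[0, 0, 0], 0, -1],
    [[0, 0, 0], 0, -1],
  ],
)

```text
t: 3.42
eef_pos: [487.5, 158.2, 240.7]
tcp_rot: [-3.141, 0.0, 3.099]
ft_force: [-0.1, -5.7, 4.5]
opening: 0.1
grip_force: 30.0
```

Run:
```python
import numpy as np
th=np.linspace(0,1.62,15);d=np.c_[72*np.cos(th),-3.2*np.cos(th),72*np.sin(th)]
print((np.diff(d,axis=0)/30).round(3).tolist())
```

```text
[[-0.016, 0.001, 0.277], [-0.048, 0.002, 0.273], [-0.079, 0.004, 0.266], [-0.109, 0.005, 0.255], [-0.138, 0.006, 0.241], [-0.165, 0.007, 0.223], [-0.19, 0.008, 0.203], [-0.212, 0.009, 0.179], [-0.231, 0.01, 0.154], [-0.247, 0.011, 0.126], [-0.26, 0.012, 0.097], [-0.27, 0.012, 0.066], [-0.275, 0.012, 0.034], [-0.278, 0.012, 0.002]]
```

move_arm(
  commands=[
    [[-0.016, 0, 0.277], 0, -1],
    [[-0.048, 0, 0.273], 0, -1],
    [[-0.08, 0, 0.266], 0, -1],
    [[-0.11, 0.01, 0.255], 0, -1],
    [[-0.14, 0.01, 0.24], 0, -1],
    [[-0.165, 0.01, 0.223], 0, -1],
    [[-0.19, 0.01, 0.203], 0, -1],
    [[0, 0, 0], 0, -1],
  ],
)

```text
t: 4.08
eef_pos: [463.8, 159.5, 293.8]
tcp_rot: [-3.141, 0.0, 3.099]
ft_force: [-1.4, -9.1, -2.7]
opening: 0.098
grip_force: 30.0
```

move_arm(
  commands=[
    [[-0.212, 0.01, 0.18], 0, -1],
    [[-0.23, 0.01, 0.154], 0, -1],
    [[-0.247, 0.01, 0.126], 0, -1],
    [[-0.26, 0.01, 0.097], 0, -1],
    [[-0.27, 0.01, 0.066], 0, -1],
    [[-0.275, 0.01, 0.034], 0, -1],
    [[-0.278, 0.01, 0], 0, -1],
    [[-0.1, 0, 0], 0, -1],
    [[0, 0, 0], 0, -1],
  ],
)

```text
t: 4.83
eef_pos: [408.7, 161.9, 314.0]
tcp_rot: [3.141, 0.005, 3.099]
ft_force: [2.1, -7.1, 9.5]
opening: 0.091
grip_force: 30.0
```

Run:
```python
from cell import *; import cv2,numpy as np
a=read_camera("top")["image"][130:270,230:380];b=read_camera("scene")["image"][150:290,225:400]
a=cv2.resize(a,(400,373));b=cv2.resize(b,(400,320));a=a[:320]
cv2.imwrite("pics/up.png",np.hstack([a,b])[:,:,::-1])
```

```text
(no output)
```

View pics/up.png

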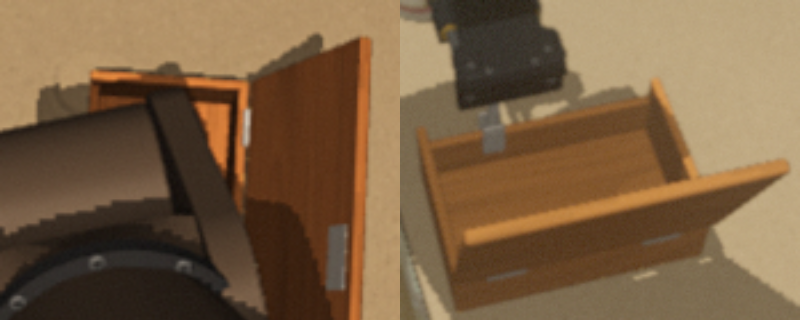

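The stay stands upright in the grip. Release, rise and pass over to behind the lid.

move_arm(
  commands=[
    [[0, 0, 0], 0, 0],
    [[0, 0, 0], 0, 0],
    [[0, 0, 0], 0, 0],
    [[0, 0, 0], 0, 0],
    [[0, 0, 0.5], 0, 0],
    [[0, 0, 0.9], 0, 0],
    [[0, 0, 0.9], 0, 0],
    [[0, 0, 0.9], 0, 0],
    [[0, 0, 0.9], 0, 0],
    [[0, 0, 0.9], 0, 0],
    [[0, 0, 0], 0, 0],
  ],
)

```text
t: 5.85
eef_pos: [408.7, 162.1, 466.5]
tcp_rot: [3.139, 0.007, 3.099]
ft_force: [0.1, 0.4, 0.2]
opening: 0.499
grip_force: 0.0
```

Run:
```python
from cell import *; import cv2,numpy as np
p=read_camera("scene");print([(d["at"],d["confidence"]) for d in search_frame("stay_tip",p)[:2]])
from h import *; v=np.load("box.npy")
for th in (1.4,1.55,1.69): print(th,proj(p,b2w(v,(-61,-40+90*np.cos(th),56+90*np.sin(th)))))
b=cv2.resize(p["image"][110:290,205:400],None,fx=3,fy=3)
cv2.imwrite("pics/up2.png",b[:,:,::-1])
```

```text
[([266.6, 186.3], 0.72)]
1.4 [[273.18718924 172.43485554]]
1.55 [[265.34892969 173.54331253]]
1.69 [[257.97504185 175.26939194]]
```

View pics/up2.png

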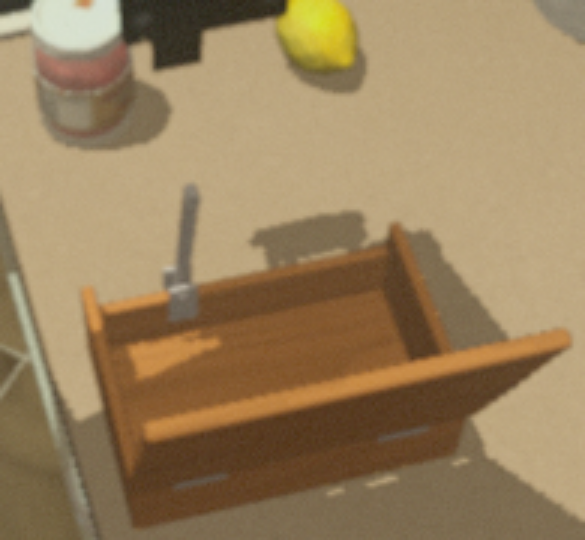

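The stay tip is at about px (269,172), which is θ≈1.48: short of the stop. I'll nudge it over with closed fingers from the +x side.

move_arm(
  commands=[
    [[0.95, 0, 0], 0, -1],
    [[0.95, 0, 0], 0, -1],
    [[0, 0, -0.9], 0, -1],
    [[0, 0, -0.9], 0, -1],
    [[0, 0, -0.9], 0, -1],
    [[0, 0, -0.9], 0, -1],
    [[0, 0, -0.9], 0, -1],
    [[0, 0, -0.4], 0, -1],
    [[0, 0, 0], 0, -1],
    [[-0.4, 0, 0], 0, -1],
    [[-0.2, 0, 0], 0, -1],
    [[-0.2, 0, 0], 0, -1],
    [[-0.2, 0, 0], 0, -1],
    [[-0.2, 0, 0], 0, -1],
    [[-0.15, 0, 0], 0, -1],
    [[0, 0, 0], 0, -1],
  ],
)

```text
t: 7.28
eef_pos: [424.4, 161.9, 315.4]
tcp_rot: [3.141, -0.0, 3.099]
ft_force: [-0.7, -0.5, 0.5]
opening: 0.004
grip_force: 0.0
```

move_arm(
  commands=[
    [[-0.1, 0, 0], 0, -1],
    [[-0.1, 0, 0], 0, -1],
    [[0, 0, 0], 0, -1],
  ],
)

```text
t: 7.53
eef_pos: [420.9, 162.0, 315.8]
tcp_rot: [3.14, 0.008, 3.099]
ft_force: [11.6, -1.8, -5.9]
opening: 0.007
grip_force: 5.8
```

Contact force 11.6 N: it is on its stop. Back off, rise, go behind the lid.

move_arm(
  commands=[
    [[0.5, 0, 0], 0, -1],
    [[0.7, 0, 0], 0, -1],
    [[0, 0, 0.9], 0, -1],
    [[0, 0, 0.9], 0, -1],
    [[0, 0, 0.9], 0, -1],
    [[0, 0, 0.9], 0, -1],
    [[0, 0, 0.9], 0, -1],
    [[0, 0, 0.6], 0, -1],
    [[0, 0, 0], 0, -1],
    [[0.1, -0.95, 0], 0, -1],
    [[0.1, -0.95, 0], 0, -1],
    [[0.1, -0.95, 0], 0, -1],
    [[0.1, -0.95, 0], 0, -1],
    [[0.1, -0.95, 0], 0, -1],
    [[0, -0.95, 0], 0, -1],
    [[0, -0.95, 0], 0, -1],
    [[0, -0.95, 0], 0, -1],
    [[0, -0.95, 0], 0, -1],
    [[0, 0, 0], 0, -1],
  ],
)

```text
t: 9.12
eef_pos: [470.3, -98.0, 467.1]
tcp_rot: [-3.141, -0.001, 3.096]
ft_force: [-0.1, 0.2, -0.4]
opening: 0.005
grip_force: 0.0
```

Run:
```python
from cell import *; import cv2,numpy as np
a=cv2.resize(read_camera("top")["image"][120:270,150:380],(400,261));b=cv2.resize(read_camera("scene")["image"][110:290,205:400],(400,369))
cv2.imwrite("pics/up3.png",np.hstack([np.pad(a,((0,108),(0,0),(0,0))),b])[:,:,::-1])
```

```text
(no output)
```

View pics/up3.png

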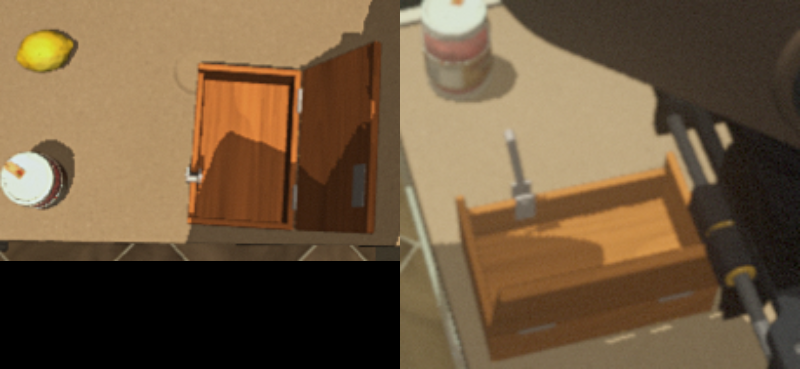

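move_arm(
  commands=[
    [[0, 0, -0.9], 0, -1],
    [[0, 0, -0.9], 0, -1],
    [[0, 0, -0.8], 0, -1],
    [[0, 0, 0], 0, -1],
    [[0, 0.5, 0], 0, -1],
    [[0, 0.5, 0], 0, -1],
    [[0, 0.5, 0], 0, -1],
    [[0, 0.3, 0], 0, -1],
    [[0, 0.2, 0], 0, -1],
    [[0, 0.2, 0], 0, -1],
    [[0, 0.2, 0], 0, -1],
    [[0, 0.2, 0], 0, -1],
    [[0, 0.2, 0], 0, -1],
    [[0, 0.2, 0], 0, -1],
    [[0, 0.2, 0], 0, -1],
    [[0, 0.2, 0], 0, -1],
  ],
)

```text
t: 10.55
eef_pos: [470.2, 8.0, 390.1]
tcp_rot: [3.141, -0.0, 3.099]
ft_force: [0.2, -1.5, 0.9]
opening: 0.004
grip_force: 0.5
```

move_arm(
  commands=[
    [[0, 0.2, 0], 0, -1],
    [[0, 0.2, 0], 0, -1],
    [[0, 0.2, 0], 0, -1],
    [[0, 0.2, 0], 0, -1],
    [[0, 0.2, 0], 0, -1],
    [[0, 0.2, 0], 0, -1],
    [[0, 0, 0], 0, -1],
    [[0, -0.5, 0], 0, -1],
    [[0, -0.9, 0], 0, -1],
    [[0, -0.9, 0.5], 0, -1],
    [[0, -0.9, 0.5], 0, -1],
    [[0, -0.9, 0.9], 0, -1],
    [[0, 0, 0.9], 0, -1],
  ],
)

```text
t: 11.63
eef_pos: [470.3, -82.7, 474.8]
tcp_rot: [-3.141, -0.001, 3.096]
ft_force: [-0.0, 0.3, 0.1]
opening: 0.003
grip_force: 0.0
```

move_arm(
  commands=[
    [[0, 0, 0], 0, -1],
    [[0, 0, 0], 0, -1],
    [[0, 0, 0], 0, -1],
    [[0, 0, 0], 0, -1],
    [[0, 0, 0], 0, -1],
    [[0, 0, 0], 0, -1],
    [[0, 0, 0], 0, -1],
    [[0, 0, 0], 0, -1],
    [[0, 0, 0], 0, -1],
    [[0, 0, 0], 0, -1],
    [[0, 0, 0], 0, -1],
    [[0, 0, 0], 0, -1],
    [[0, 0, 0], 0, -1],
    [[0, 0, 0], 0, -1],
    [[0, 0, 0], 0, -1],
    [[0, 0, 0], 0, -1],
    [[0, 0, 0], 0, -1],
    [[0, 0, 0], 0, -1],
    [[0, 0, 0], 0, -1],
    [[0, 0, 0], 0, -1],
  ],
)

```text
t: 13.3
eef_pos: [470.2, -79.5, 474.2]
tcp_rot: [3.141, 0.0, 3.099]
ft_force: [1.0, 0.1, 0.0]
opening: 0.003
grip_force: 0.0
```

move_arm(
  commands=[
    [[0, 0, 0], 0, -1],
    [[0, 0, 0], 0, -1],
    [[0, 0, 0], 0, -1],
    [[0, 0, 0], 0, -1],
    [[0, 0, 0], 0, -1],
    [[0, 0, 0], 0, -1],
    [[0, 0, 0], 0, -1],
    [[0, 0, 0], 0, -1],
    [[0, 0, 0], 0, -1],
    [[0, 0, 0], 0, -1],
    [[0, 0, 0], 0, -1],
    [[0, 0, 0], 0, -1],
    [[0, 0, 0], 0, -1],
    [[0, 0, 0], 0, -1],
    [[0, 0, 0], 0, -1],
    [[0, 0, 0], 0, -1],
    [[0, 0, 0], 0, -1],
    [[0, 0, 0], 0, -1],
    [[0, 0, 0], 0, -1],
    [[0, 0, 0], 0, -1],
  ],
)

```text
t: 14.97
eef_pos: [470.2, -79.6, 474.2]
tcp_rot: [3.141, 0.0, 3.099]
ft_force: [-0.5, 0.2, 0.5]
opening: 0.004
grip_force: 0.0
```

move_arm(
  commands=[
    [[0, 0, 0], 0, -1],
    [[0, 0, 0], 0, -1],
    [[0, 0, 0], 0, -1],
    [[0, 0, 0], 0, -1],
    [[0, 0, 0], 0, -1],
    [[0, 0, 0], 0, -1],
    [[0, 0, 0], 0, -1],
    [[0, 0, 0], 0, -1],
    [[0, 0, 0], 0, -1],
    [[0, 0, 0], 0, -1],
    [[0, 0, 0], 0, -1],
    [[0, 0, 0], 0, -1],
    [[0, 0, 0], 0, -1],
    [[0, 0, 0], 0, -1],
    [[0, 0, 0], 0, -1],
    [[0, 0, 0], 0, -1],
    [[0, 0, 0], 0, -1],
    [[0, 0, 0], 0, -1],
    [[0, 0, 0], 0, -1],
    [[0, 0, 0], 0, -1],
  ],
)

```text
t: 16.63
eef_pos: [470.2, -79.6, 474.2]
tcp_rot: [3.142, 0.0, 3.099]
ft_force: [-0.7, -0.3, -0.5]
opening: 0.003
grip_force: 0.0
```

Run:
```python
from cell import *; import cv2,numpy as np
from h import *; v=np.load("box.npy")
P=read_camera("top")
q=lambda p,th:proj(p,b2w(v,[(65-165*np.cos(th)+10*np.sin(th),y,71+165*np.sin(th)+10*np.cos(th)) for y in(-100,100)])).round(0).tolist()
S=read_camera("scene")
for th in (0,.3,.55,.8,1.2):print(th,q(P,th),q(S,th))
a=cv2.resize(P["image"][120:270,150:380],(400,261));b=cv2.resize(S["image"][110:290,205:400],(400,369))
cv2.imwrite("pics/end.png",np.hstack([np.pad(a,((0,108),(0,0),(0,0))),b])[:,:,::-1])
```

```text
0 [[241.0, 247.0], [247.0, 153.0]] [[227.0, 186.0], [333.0, 164.0]]
0.3 [[245.0, 247.0], [252.0, 148.0]] [[226.0, 174.0], [337.0, 152.0]]
0.55 [[254.0, 247.0], [261.0, 144.0]] [[227.0, 169.0], [344.0, 146.0]]
0.8 [[269.0, 248.0], [276.0, 140.0]] [[229.0, 170.0], [352.0, 146.0]]
1.2 [[302.0, 250.0], [308.0, 138.0]] [[235.0, 187.0], [368.0, 160.0]]
```

View pics/end.png

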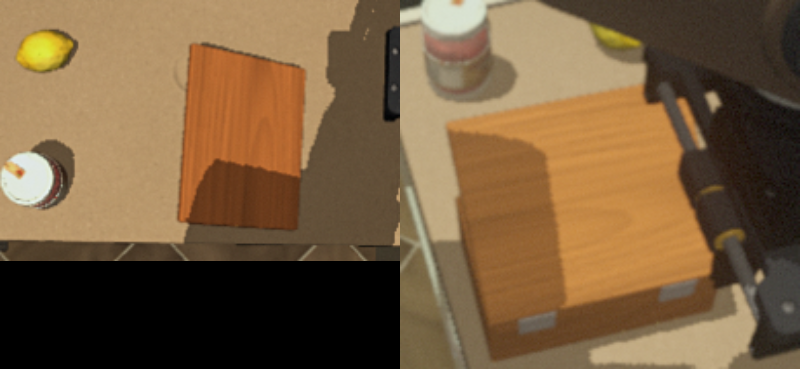

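The lid's front edge is at top px (252,247) and (260,145), which matches an angle of about 0.55. The jar is unmoved and the arm is clear.

```bash
python3 -c "
from cell import env
print(env.job_done())"
```

```text
the job is handed in; nothing more can be done
None
```

The stay is up against its stop, the lid rests on its tip at about 0.55 rad by the camera, the jam jar was not touched, and the job is handed in; no verdict was returned.

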